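Lever open the grinding-media case and stir the cylinders

TASK

Use the flat spatula to lever up the hinged cover of the aluminium case and swing it back past upright, so that it stays open; the gripper itself must not touch the cover. Then stir the ceramic cylinders inside with the blade until at least three of the four have clearly shifted (by most of their own width), keeping them all in the case, without touching them with the gripper. Finally lay the spatula back in its white rest and leave the objects standing around undisturbed.

Things in the scene. Friction and masses are not known exactly. Their poses are not given: they have to be found in the camera images.
- spatula: flat spatula lying level in its rest. Grey handle 100 long, 13 wide, 16 high (mm), steel blade with rounded end, 14 wide, 2.5 thick, reaching from the handle's end (50) to 120 mm from the handle's centre. Origin: centre of the handle's underside; x runs along the tool to the blade tip, z up. The blade's mid-plane is 8 mm above the origin
- spatula_tip (a point): end of the blade, mid-thickness: (120, 0, 8) mm in the spatula's frame
- rest: fixed white plastic rest: base 124 x 52 x 6 mm, two cradles 8 mm thick at x = -38 and +38 mm, each with an open U-notch 26 mm wide whose floor is 26 mm and whose cheeks are 38 mm above the worktop. Origin: centre of its underside; x runs along the laid tool toward the blade end. Between the cradles the handle is free to grip
- rest_seat (a point): centre of the rest at the height of the notch floors (26 mm): the spatula's origin lies about here when at rest
- case: fixed aluminium case, 100 (x) x 150 (y) x 52 mm high without the cover, walls 5 mm, inside 90 x 140 mm, inner floor 24 mm above the worktop. Origin: centre of its underside; -x is the front, which has the pry recess, +x the hinge side, z up
- case_recess (a point): centre of the pry recess: a gap 50 mm wide (y) and 10 mm high (42 to 52 mm above the worktop), right through the middle of the front wall, just under the cover; the point lies on the outer front face, (-50, 0, 47) mm in the case's frame
- cover_mid (a point): centre of the underside of the flat aluminium cover, 100 x 150 x 4 mm, flush with the case's sides, no handle. The point moves with the cover, 50 mm from the hinge axis; x points to the hinge, z is the outward normal
- cover_edge (a point): middle of the cover's front edge, underside, 100 mm from the hinge axis
- cover_hinge (a point): middle of the hinge axis (fixed): (50, 0, 52) mm in the case's frame; the axis runs along the case's y
- cover (a joint): angle of the cover, rad: 0 shut, 1.57 upright, 1.9 at its stop leaning backwards. The hinge is stiff: the cover stays where it is left and takes about 1.5 N at the front edge
- medium1: white ceramic grinding cylinder, 18 mm across, 15 mm tall, one of four alike standing loose on the inner floor of the case; origin at the centre of its underside
- medium2: white ceramic grinding cylinder, 18 mm across, 15 mm tall, one of four alike standing loose on the inner floor of the case; origin at the centre of its underside
- medium3: white ceramic grinding cylinder, 18 mm across, 15 mm tall, one of four alike standing loose on the inner floor of the case; origin at the centre of its underside
- medium4: white ceramic grinding cylinder, 18 mm across, 15 mm tall, one of four alike standing loose on the inner floor of the case; origin at the centre of its underside
- timer: bystander: white bench timer, 70 x 64 x 19 mm, loose; origin at the centre of its underside
- tape: bystander: roll of tape lying flat, 100 mm across, 25 mm high, loose; origin at the centre of its underside
- bottle: bystander: full reagent bottle with a cap, 86 mm across, 176 mm tall, loose; origin at the centre of its underside

How it is judged:
By the outcome, as a careful person would: the job done as asked, in the order asked, and still so for the second after the job is handed in, with the robot touching nothing.
It also fails if it takes over 64 s, if anything falls off the work surface, if the arm or the gripper's body presses on something with over 40 N, if the wrist force passes 120 N, or if a joint passes its speed limit or range.

ROBOT

A 6-joint arm with a two-finger parallel gripper is mounted at the origin on a cart in front of the work surface, level with it; the furniture and walls round the work are solid. World frame = base frame: x ahead of the robot, y to its left, z up, the work surface at z = 0. Lengths are in m, angles in rad, forces in N, time in s.
With the tool pointing down it reaches from about 0.35 to 0.85 m from the base axis. Payload 8.1 kg.
Tool frame: the origin (TCP) lies between the finger pads; the fingertips stand 25 mm ahead of it and the grasp point (between the pads) lies 6 mm ahead of it; z points along the fingers, y is the line along which they close (so a half turn about z gives the same grasp; the last joint's range is limited). The gripper opens to 93 mm and grips with 3 to 60 N. Pads are 15 mm wide; open, the fingers measure 128 mm over their backs; the gripper's body (75 mm by 188 mm) begins 65 mm behind the grasp point.
Start: joints at [1.134, 0.13, 1.488, -0, 1.523, -0.085], TCP at [0.207, 0.563, 0.244] pointing down, gripper open.
Joint ranges: [-2.96, 2.96], [-0.89, 2.26], [0.02, 2.5], [-1.34, 4.48], [0, 2.73], [-2.66, 2.66]. Speed limits (rad/s): [2.39, 2.39, 2.79, 3.14, 3.14, 3.14].

INTERFACE

Orientations are given as a rotation vector (axis times angle).
In Python, from plant import robot gives the robot as it stands.
- The arm moves only by the tool arm_command, never from a script. Its argument "increments" is text: rows parted by semicolons, each of 5 numbers parted by spaces: the closure, from 0 (fully open) to 1 (shut), then the shift along the tool's x, y, z in mm, then the turn about the tool's z in rad. A call has 1 to 5 rows; each row is the pose to reach, as a shift and turn from the pose commanded when the call began, along the tool's axes at that moment; what a row does not reach only later rows make up. A row lasts 1/10 s, in which the tool goes at most 50 mm and 8.59 degrees, less where a joint would pass 70% of its speed; a pose out of reach is approached as far as the arm can. A call with a gripper value outside its range is refused whole. The fingers move at their own pace and stop on an object; "grip_force" is the grip in N (left out, the last holds). Time passes only in rows, so rows that repeat a pose let the fingers close. It gives the time, the measured TCP pose, the force, the opening and the grip force at its end, in the units of the state.
- robot.read_state(): the state, without advancing time (a new reading comes with each control period).
- robot.read_camera(name): name is "scene" or "top" or "wrist"; returns the picture (480x640x3 uint8, blue, green, red); there is no depth.
- robot.camera_model(name): a dict with "fx", "fy", "cx", "cy" (pixels), "D" ([k1, k2, p1, p2, k3] as OpenCV has them; the pictures are not rectified), "eye" and "rotation" of the camera in the world. Camera axes: x right, y down, z forward; pixel columns grow to the right and rows downward; lengths in m; the calibration is good to about 2 mm. A picture is of the moment at which its call begins: read the wrist's pose just before it. camera_model takes no time and is no camera call; for the wrist camera it gives the pose at the moment of the call.
- robot.close_job(): hands the job in; it is judged then, once.
The state is a dict: "t": time; "q": joint angles; "dq": joint speeds; "joint_torque": joint torques, N m; "tool_pos": TCP position; "orientation": TCP orientation; "force": force on the tool from outside, world axes, zero at the start; "wrist_torque": the same for the moment, N m; "opening": finger opening in m; "gripper_force": force on a finger pad.
Only numpy, scipy, OpenCV 4.12 (cv2) and the standard library are available. Lean on these libraries where they do the work, as an engineer would, in place of code of your own. Each camera call takes 0.05 s, during which the arm holds its last target. There are 200 camera calls.

## Working session

There is one attempt and no reset: what is moved stays moved. The work goes in short steps, Python scripts to look and compute and a tool call to move; the robot and the scene stay as the last step left them, time stands still between calls to the robot, and variables do not carry over. Pictures are saved under pics/ and viewed, at most 10 in all, crops included, and the job is handed in when it is done.

Besides the shell and the picture viewer there is one more tool, called after ">>>" in YAML: its name, and indented under it one key for each argument. arm_command: Moves the arm, as the interface text tells. Its arguments: {"type":"object","properties":{"increments":{"type":"string"},"grip_force":{"type":"number"}},"required":["increments"]}

```bash
ls; mkdir -p pics; cat > h.py <<'E'
import numpy as np, cv2
from plant import robot
from scipy.spatial.transform import Rotation as R
def snap(n,f):
    m=robot.camera_model(n); im=robot.read_camera(n); cv2.imwrite('pics/'+f+'.png',im); return im,m
def ray(m,px):
    K=np.array([[m['fx'],0,m['cx']],[0,m['fy'],m['cy']],[0,0,1]])
    p=cv2.undistortPoints(np.array(px,float).reshape(-1,1,2),K,np.array(m['D'],float)).reshape(-1,2)
    d=np.c_[p,np.ones(len(p))]@np.array(m['rotation']).T
    return np.array(m['eye']),d
def plane(m,px,z):
    e,d=ray(m,px); return e+d*((z-e[2])/d[:,2])[:,None]
def proj(m,P):
    K=np.array([[m['fx'],0,m['cx']],[0,m['fy'],m['cy']],[0,0,1]]);Rm=np.array(m['rotation'])
    rv=cv2.Rodrigues(Rm.T)[0]; t=-Rm.T@np.array(m['eye'])
    return cv2.projectPoints(np.array(P,float).reshape(-1,1,3),rv,t,K,np.array(m['D'],float))[0].reshape(-1,2)
E
python3 - <<'E'
from h import *
for n in ['top','scene']:
    im,m=snap(n,n+'0'); print(n,m['eye'],np.round(m['rotation'],3).tolist(),m['fx'])
s=robot.read_state();print({k:np.round(v,3).tolist() for k,v in s.items()})
E
```

```text
pics
top [0.50178793 0.00793892 1.420133  ] [-2.136, 2.181, -0.097] 535.6819179217788
scene [-0.02529431  0.49888483  0.49910216] [-1.088, 2.089, -1.28] 474.6440187407819
{'t': 0.1, 'q': [1.134, 0.131, 1.489, -0.0, 1.523, -0.085], 'dq': [-0.001, -0.002, -0.002, -0.002, -0.001, -0.002], 'joint_torque': [-0.0, -56.133, -49.31, 0.077, 0.029, -0.0], 'tool_pos': [0.207, 0.563, 0.243], 'orientation': [-0.55, -3.093, 0.003], 'force': [-0.194, -0.3, -0.377], 'wrist_torque': [0.001, -0.011, -0.005], 'gripper_force': 0.0, 'opening': 0.093}
```

View pics/top0.png

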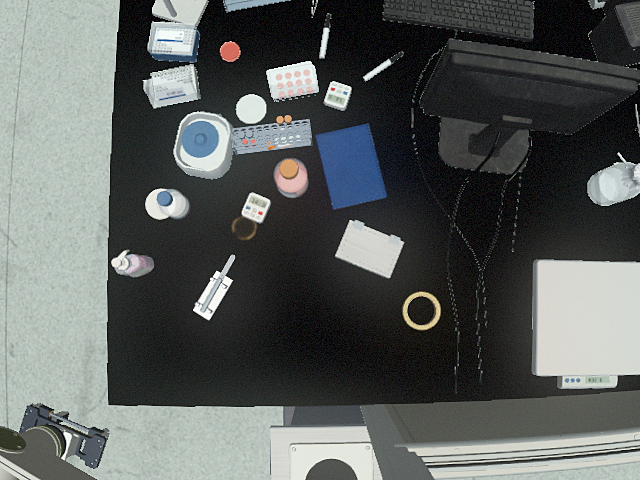

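View pics/scene0.png

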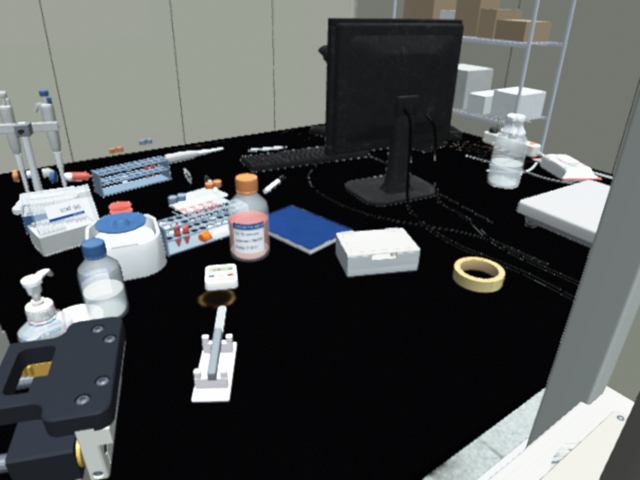

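```bash
sed -i "s/m=robot.camera_model(n); im/m=robot.camera_model(n); m['rotation']=R.from_rotvec(m['rotation']).as_matrix(); im/" h.py
python3 - <<'E'
from h import *
im=cv2.imread('pics/top0.png'); m=robot.camera_model('top'); m['rotation']=R.from_rotvec(m['rotation']).as_matrix()
c=np.vstack([cv2.resize(im[y:y+150,x:x+200],None,fx=4,fy=4,interpolation=cv2.INTER_CUBIC)[:,:] for x,y in [(160,190)]])
cv2.imwrite('pics/c1.png',c)
c=cv2.resize(im[190:340,300:500],None,fx=4,fy=4,interpolation=cv2.INTER_CUBIC);cv2.imwrite('pics/c2.png',c)
g=im.max(2)
for n,(x0,y0,x1,y1),z in [('case',(325,212,412,285),.054),('rest',(185,250,245,325),.02),('tape',(398,285,447,336),.025),('timer',(240,190,272,226),.019)]:
    k=np.zeros_like(g);k[y0:y1,x0:x1]=(g[y0:y1,x0:x1]>110)
    cs=cv2.findContours(k,0,2)[0];cc=max(cs,key=cv2.contourArea);b=cv2.boxPoints(cv2.minAreaRect(cc))
    P=plane(m,b,z);print(n,np.round(b).tolist(),np.round(P,3).tolist(),np.round(P.mean(0),3),np.round(np.linalg.norm(np.diff(P[:3],axis=0),axis=1),3))
E
```

```text
case [[334.0, 256.0], [350.0, 217.0], [405.0, 240.0], [389.0, 279.0]] [[0.592, -0.017, 0.054], [0.692, -0.061, 0.054], [0.631, -0.201, 0.054], [0.532, -0.157, 0.054]] [ 0.612 -0.109  0.054] [0.109 0.153]
rest [[191.0, 310.0], [226.0, 250.0], [244.0, 261.0], [209.0, 320.0]] [[0.461, 0.361, 0.02], [0.616, 0.265, 0.02], [0.587, 0.218, 0.02], [0.433, 0.314, 0.02]] [0.524 0.289 0.02 ] [0.182 0.055]
tape [[403.0, 292.0], [440.0, 292.0], [440.0, 329.0], [403.0, 329.0]] [[0.497, -0.195, 0.025], [0.495, -0.292, 0.025], [0.399, -0.289, 0.025], [0.402, -0.192, 0.025]] [ 0.448 -0.242  0.025] [0.097 0.096]
timer [[239.0, 215.0], [250.0, 190.0], [272.0, 200.0], [261.0, 224.0]] [[0.711, 0.231, 0.019], [0.775, 0.203, 0.019], [0.748, 0.144, 0.019], [0.684, 0.172, 0.019]] [0.73  0.187 0.019] [0.07  0.065]
```

View pics/c1.png

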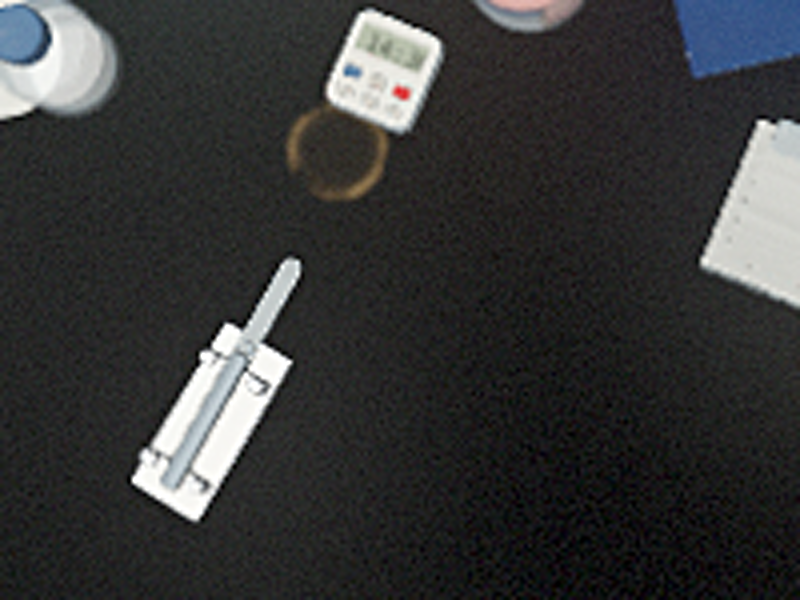

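View pics/c2.png

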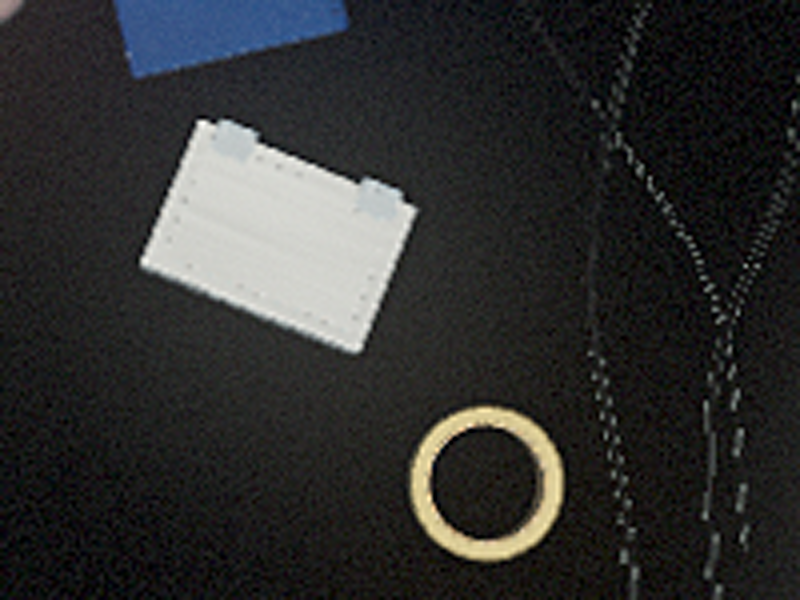

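```bash
python3 - <<'E'
from h import *
m=robot.camera_model('top'); m['rotation']=R.from_rotvec(m['rotation']).as_matrix()
f=lambda L,ox,oy,z: plane(m,np.array(L)/4-.375+[ox,oy],z)
C=f([(200,120),(418,208),(360,354),(140,267)],300,190,.056)
print('cover',C.round(3).tolist(),C.mean(0).round(4),np.linalg.norm(np.diff(C,axis=0),axis=1))
ax=(C[0]+C[1]-C[2]-C[3])[:2];print('yaw',np.degrees(np.arctan2(ax[1],ax[0])))
ay=(C[0]+C[3]-C[1]-C[2])[:2];print('yaw y',np.degrees(np.arctan2(ay[1],ay[0]))-90)
B=f([(132,485),(200,521),(293,360),(228,322)],160,190,.006);print('rest',B.mean(0),np.linalg.norm(np.diff(B,axis=0),axis=1))
ax=(B[2]+B[3]-B[0]-B[1])[:2];print('yaw',np.degrees(np.arctan2(ax[1],ax[0])))
t=f([(294,258)],160,190,.034)[0]; b=f([(173,488)],160,190,.042)[0]; j=f([(245,348)],160,190,.034)[0]
d=(t-b)[:2];print('spat',t,j,b,np.linalg.norm(d),np.degrees(np.arctan2(d[1],d[0])))
s=robot.read_state();M=R.from_rotvec(s['orientation']).as_matrix();print(s['tool_pos'],M.round(3))
E
```

```text
cover [[0.686, -0.06, 0.056], [0.626, -0.198, 0.056], [0.533, -0.157, 0.056], [0.592, -0.019, 0.056]] [ 0.6092 -0.1083  0.056 ] [0.15055858 0.10077998 0.15044528]
yaw -23.5585952365886
yaw y -23.152789480883527
rest [0.49886321 0.30498592 0.006     ] [0.05171318 0.12293329 0.05066983]
yaw -31.143182309169795
spat [0.60474025 0.245205   0.034     ] [0.54663456 0.27779968 0.034     ] [0.45671978 0.32401091 0.042     ] 0.16769148345781323 -28.030780217879038
[0.20654552 0.56282253 0.24268456] [[-0.939  0.345 -0.001]
 [ 0.345  0.939 -0.002]
 [ 0.    -0.002 -1.   ]]
```

>>> arm_command:
  increments: "0 -50 -19 6 0.03; 0 -98 -38 12 0.06; 0 -146 -57 17 0.1; 0 -194 -76 23 0.154; 0 -240 -94 29 0.154"
  grip_force: 40

```text
t: 0.6
tool_pos: [0.3936, 0.3969, 0.2152]
orientation: [-0.788, -3.041, 0.0]
force: [1.0, 0.0, -0.9]
opening: 0.0931
gripper_force: 0.0
```

```bash
cat >> h.py <<'E'
def go(x,y,z,yaw=None):
    """tool-frame delta (mm, rad) to world TCP target; yaw = blade heading deg (tool -x)"""
    s=robot.read_state();M=R.from_rotvec(s['orientation']).as_matrix()
    d=M.T@(np.array([x,y,z])-s['tool_pos'])*1000
    h=np.degrees(np.arctan2(-M[1,0],-M[0,0])); t=0 if yaw is None else -np.radians((yaw-h+180)%360-180)
    print('delta',d.round(1),'turn',round(t,3),'| pos',np.round(s['tool_pos'],4),'head',h.round(2),'F',s['force'].round(1) if hasattr(s['force'],'round') else s['force'],'open',round(s['opening'],4),'t',round(s['t'],2))
E
python3 -c "
from h import *
go(.5003,.304,.2,-29.5)"
```

```text
delta [-138.4  -29.3   15.2] turn 0.007 | pos [0.3936 0.3969 0.2152] head -29.07 F [ 1.   0.  -0.9] open 0.0931 t 0.6
```

>>> arm_command:
  increments: "0 -46 -10 5 0.007; 0 -92 -20 10 0.007; 0 -138 -29 15 0.007; 0 -138 -29 15 0.007; 0 -138 -29 15 0.007"

```text
t: 1.1
tool_pos: [0.4995, 0.3053, 0.2]
orientation: [-0.8, -3.036, 0.001]
force: [0.1, -0.4, -0.3]
opening: 0.0931
gripper_force: 0.0
```

```bash
python3 -c "
from h import *
im,m=snap('wrist','w0'); go(.5003,.304,.04,-29.5); print(proj(m,[[.6047,.2452,.034],[.5003,.304,.042],[.4567,.324,.042]]).round())"
```

```text
delta [ -2.6  -1.2 160.2] turn 0.001 | pos [0.4989 0.3063 0.2002] head -29.43 F [-0.2 -0.5 -0.3] open 0.0929 t 1.15
[[322. 353.]
 [322. 231.]
 [317. 173.]]
```

View pics/w0.png

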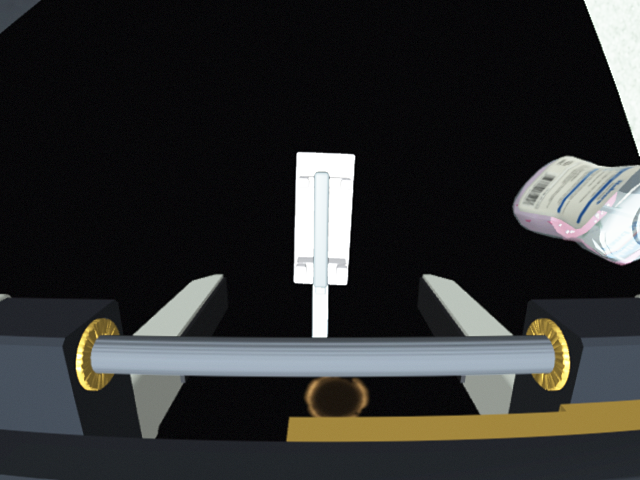

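```bash
python3 -c "
from h import *
m=robot.camera_model('wrist'); m['rotation']=R.from_rotvec(m['rotation']).as_matrix()
P=plane(m,[(322,172),(321,286)],.042);d=(P[1]-P[0])[:2];print(P,np.linalg.norm(d),np.degrees(np.arctan2(d[1],d[0])),P.mean(0))
B=plane(m,[(298,153),(355,154),(348,285),(294,283)],.006);print(B.mean(0));d=(B[2]+B[3]-B[0]-B[1])[:2];print(np.degrees(np.arctan2(d[1],d[0])))
c=P.mean(0);go(c[0],c[1],.04,-29.5)"
```

```text
[[0.45713135 0.3289378  0.042     ]
 [0.54196581 0.2801267  0.042     ]] 0.09787445896127367 -29.914778511921252 [0.49954858 0.30453225 0.042     ]
[0.49993355 0.30651578 0.006     ]
-31.702717984629725
delta [ -1.6  -1.1 160.2] turn 0.001 | pos [0.4989 0.3063 0.2002] head -29.43 F [-0.2 -0.5 -0.3] open 0.0929 t 1.15
```

>>> arm_command:
  increments: "0 -1 -1 50 0.008; 0 -1 -1 100 0.008; 0 -1 -1 140 0.008; 0 -1 -1 160 0.008; 0 -1 -1 160 0.008"

```text
t: 1.65
tool_pos: [0.4954, 0.3049, 0.0367]
orientation: [-0.804, -3.031, 0.007]
force: [0.2, 0.6, 0.3]
opening: 0.0931
gripper_force: 0.0
```

>>> arm_command:
  increments: "1 0 0 0 0;1 0 0 0 0;1 0 0 0 0;1 0 0 0 0;1 0 0 0 0"
  grip_force: 50

```text
t: 2.15
tool_pos: [0.5003, 0.3052, 0.0417]
orientation: [0.809, 3.035, 0.002]
force: [-0.4, -0.0, 0.4]
opening: 0.0573
gripper_force: 0.0
```

```bash
python3 -c "
from h import *
go(.5,.3045,.04,-29.9);print(robot.read_state()['gripper_force'])"
```

```text
delta [-0.1 -0.7  1.7] turn 0.001 | pos [0.5003 0.3052 0.0417] head -29.84 F [-0.4 -0.   0.4] open 0.0573 t 2.15
0.0
```

>>> arm_command:
  increments: "1 0 0 1 0;1 0 0 1 0;1 0 0 1 0;1 0 0 1 0;1 0 0 1 0"

```text
t: 2.65
tool_pos: [0.4997, 0.3049, 0.0397]
orientation: [-0.809, -3.036, 0.0]
force: [0.4, -0.4, -0.0]
opening: 0.0174
gripper_force: 0.0
```

>>> arm_command:
  increments: "1 0 0 0 0;1 0 0 0 0;1 0 0 0 0;1 0 0 0 0;1 0 0 0 0"

```text
t: 3.15
tool_pos: [0.4997, 0.3049, 0.0397]
orientation: [-0.809, -3.036, 0.0]
force: [-0.8, -0.1, -1.1]
opening: 0.0124
gripper_force: 50.0
```

>>> arm_command:
  increments: "1 0 0 -20 0;1 0 0 -60 0;1 0 0 -100 0;1 0 0 -100 0;1 0 0 -100 0"

```text
t: 3.65
tool_pos: [0.5006, 0.3054, 0.1412]
orientation: [0.808, 3.033, 0.003]
force: [-0.7, -0.2, -1.4]
opening: 0.0128
gripper_force: 50.0
```

```bash
python3 -c "
from h import *
a=np.radians(-23.3);d=np.array([np.cos(a),np.sin(a)])
c=np.array([.6092,-.1083]); n=c-.050*d
print('recess',n)
p=n-(.120+.04)*d
go(p[0],p[1],.14,-23.3);print(robot.read_state()['gripper_force'])
im,m=snap('scene','s1')
cv2.imwrite('pics/s1c.png',cv2.resize(im[180:380,130:430],None,fx=2.6,fy=2.6,interpolation=2))
im,m=snap('wrist','w1');"
```

```text
recess [ 0.56327768 -0.08852272]
delta [ -91.4 -328.7    0.5] turn -0.114 | pos [0.5006 0.3054 0.1412] head -29.84 F [-0.7 -0.2 -1.4] open 0.0128 t 3.65
49.979698061943054
```

View pics/s1c.png

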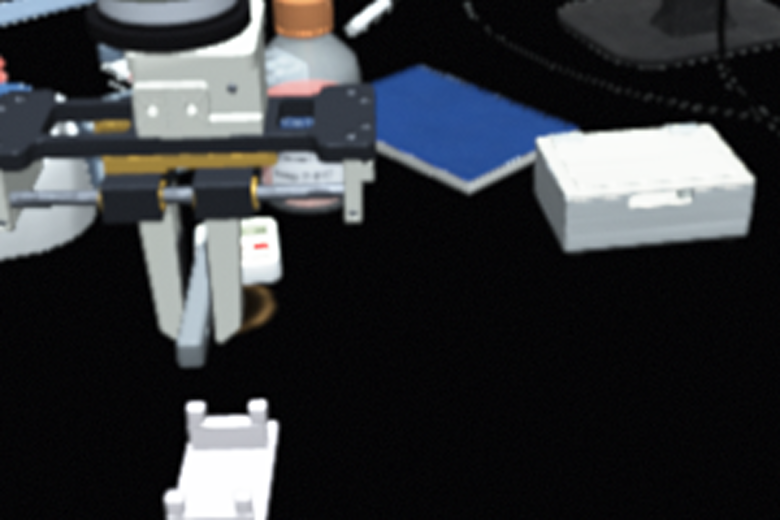

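>>> arm_command:
  increments: "1 -12 -44 0 -0.02;1 -25 -90 0 -0.04;1 -38 -136 0 -0.06;1 -51 -182 0 -0.09;1 -63 -226 0 -0.114"

```text
t: 4.25
tool_pos: [0.4398, 0.0758, 0.1377]
orientation: [-0.631, -3.074, 0.002]
force: [1.1, -0.9, -0.0]
opening: 0.0126
gripper_force: 50.0
```

```bash
python3 -c "
from h import *
go(.4163,-.0252,.053,-23.3)"
```

```text
delta [ -18.5 -102.    84.8] turn 0.001 | pos [0.4398 0.0758 0.1377] head -23.22 F [ 1.1 -0.9 -0. ] open 0.0126 t 4.25
```

>>> arm_command:
  increments: "1 -9 -45 0 0;1 -18 -90 30 0;1 -18 -101 65 0;1 -18 -101 80 0;1 -18 -101 80 0"

```text
t: 4.75
tool_pos: [0.4144, -0.0223, 0.0555]
orientation: [-0.636, -3.068, 0.0]
force: [-0.4, -0.7, -0.5]
opening: 0.0124
gripper_force: 50.0
```

```bash
python3 -c "
from h import *
go(.4163,-.0252,.053,-23.3)
im,m=snap('scene','s2');a=im[170:330,280:520]
im,m=snap('top','t2');im,m=snap('wrist','w2');b=im
go(.4163,-.0252,.053,-23.3)
T=cv2.imread('pics/top0.png');t=cv2.imread('pics/t2.png')[220:360,300:460]
cv2.imwrite('pics/m2.png',np.hstack([cv2.resize(a,(400,267),interpolation=2),cv2.resize(t,(305,267),interpolation=2)]))"
```

```text
delta [-2.9 -1.9  2.5] turn -0.002 | pos [ 0.4144 -0.0223  0.0555] head -23.41 F [-0.4 -0.7 -0.5] open 0.0124 t 4.75
delta [ 0.9 -3.8  7. ] turn 0.0 | pos [ 0.4186 -0.0221  0.06  ] head -23.28 F [0.6 0.2 0.2] open 0.0129 t 4.9
```

View pics/m2.png

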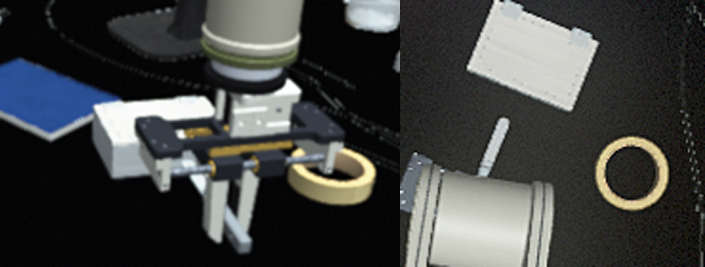

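```bash
python3 -c "
from h import *
m=robot.camera_model('top'); m['rotation']=R.from_rotvec(m['rotation']).as_matrix()
im=cv2.imread('pics/t2.png'); g=im[275:320,335:370].max(2)
k=(g>75).astype(np.uint8);ys,xs=np.where(k)
for y in range(0,40,2):
    q=np.where(k[y])[0]; print(y+275,q.min()+335 if len(q) else '',q.max()+335 if len(q) else '',end='; ')
P=plane(m,[(353.5,281.5),(345.5,306)],.054);print(P);d=(P[0]-P[1])[:2];print(np.degrees(np.arctan2(d[1],d[0])))
a=np.radians(-23.3);d=np.array([np.cos(a),np.sin(a)]);print('exp',np.array([.4186,-.0221])+.12*d)
e=P[0][:2]-[.6092,-.1083];print('case frame',e@d,e@[-d[1],d[0]])
"
```

```text
275  ; 277  ; 279  ; 281 353 354; 283 351 357; 285 350 356; 287 350 356; 289 349 355; 291 348 354; 293 347 353; 295 346 352; 297 346 352; 299 345 351; 301 344 350; 303 343 349; 305 342 348; 307 342 348; 309 341 347; 311 335 346; 313 335 347; [[ 0.52704042 -0.06529633  0.054     ]
 [ 0.46545961 -0.04345127  0.054     ]]
-19.53153492124393
exp [ 0.52881357 -0.06956546]
case frame -0.09246908145344807 0.006998715488390402
```

>>> arm_command:
  increments: "1 0 -4 7 0;1 0 -4 7 0;1 -20 -4 7 0;1 -30 -4 7 0;1 -30 -4 7 0"

```text
t: 5.4
tool_pos: [0.4458, -0.0383, 0.0534]
orientation: [0.635, 3.075, -0.0]
force: [-1.0, -0.4, -0.0]
opening: 0.0127
gripper_force: 50.0
```

```bash
python3 -c "
from h import *
a=np.radians(-23.3);d=np.array([np.cos(a),np.sin(a)])
p=np.array([.6092,-.1083])+(-.029-.12)*d
go(*p,.0525,-23.3)"
```

```text
delta [-28.7   0.3   1. ] turn -0.0 | pos [ 0.4458 -0.0383  0.0534] head -23.32 F [-1.  -0.4 -0. ] open 0.0127 t 5.4
```

>>> arm_command:
  increments: "1 -8 0 1 0;1 -16 0 1 0;1 -24 0 1 0;1 -29 0 1 0;1 -29 0 1 0"

```text
t: 5.9
tool_pos: [0.4717, -0.0497, 0.0519]
orientation: [0.635, 3.076, -0.0]
force: [0.7, 0.2, 0.1]
opening: 0.0125
gripper_force: 50.0
```

```bash
python3 -c "
from h import *
a=np.radians(-23.3);d=np.array([np.cos(a),np.sin(a)])
p=np.array([.6092,-.1083])+(-.029-.12)*d
go(*p,.0525,-23.3)
im,m=snap('scene','s3');cv2.imwrite('pics/m3.png',cv2.resize(im[190:310,300:480],(720,480),interpolation=2))
for r in [82]:
  for th in [0,.15,.3,.5,.7,.9,1.1,1.3,1.5,1.7,1.9]: print(th,'fwd',round(50-r*np.cos(th)+29-8,1),'up',round(r*np.sin(th)+3.5,1))"
```

```text
delta [-0.4  0.5 -0.6] turn -0.0 | pos [ 0.4717 -0.0497  0.0519] head -23.32 F [0.7 0.2 0.1] open 0.0125 t 5.9
0 fwd -11.0 up 3.5
0.15 fwd -10.1 up 15.8
0.3 fwd -7.3 up 27.7
0.5 fwd -1.0 up 42.8
0.7 fwd 8.3 up 56.3
0.9 fwd 20.0 up 67.7
1.1 fwd 33.8 up 76.6
1.3 fwd 49.1 up 82.5
1.5 fwd 65.2 up 85.3
1.7 fwd 81.6 up 84.8
1.9 fwd 97.5 up 81.1
```

View pics/m3.png

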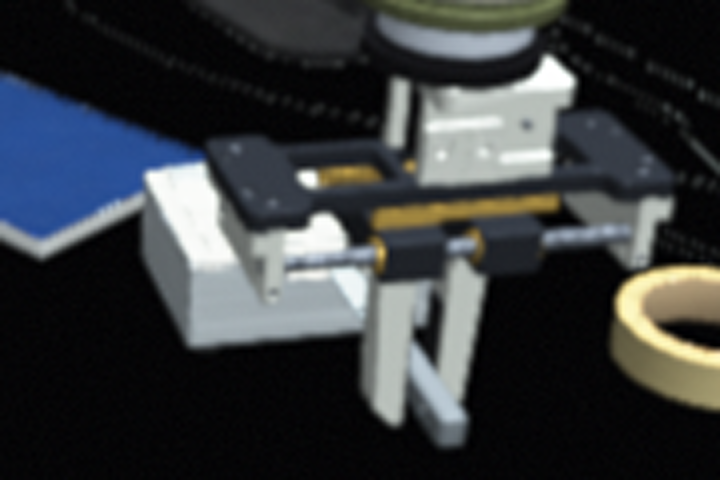

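>>> arm_command:
  increments: "1 0 0 -8 0;1 -1 0 -15 0;1 -3 0 -26 0;1 -6 0 -34 0;1 -10 0 -42 0"
  grip_force: 60

```text
t: 6.45
tool_pos: [0.4806, -0.0534, 0.0949]
orientation: [0.634, 3.076, 0.0]
force: [0.4, 0.6, -0.9]
opening: 0.0122
gripper_force: 60.0
```

```bash
python3 -c "
from h import *
go(.4721,-.0501,.0525,-23.3)
im,m=snap('top','t4');a=im[200:300,310:440]
im,m=snap('scene','s4');b=im[150:290,300:500]
cv2.imwrite('pics/m4.png',np.hstack([cv2.resize(b,(400,280),interpolation=2),cv2.resize(a,(364,280),interpolation=2)]))"
```

```text
delta [ 9.2 -0.4 42.4] turn -0.0 | pos [ 0.4806 -0.0534  0.0949] head -23.3 F [ 0.4  0.6 -0.9] open 0.0122 t 6.45
```

View pics/m4.png

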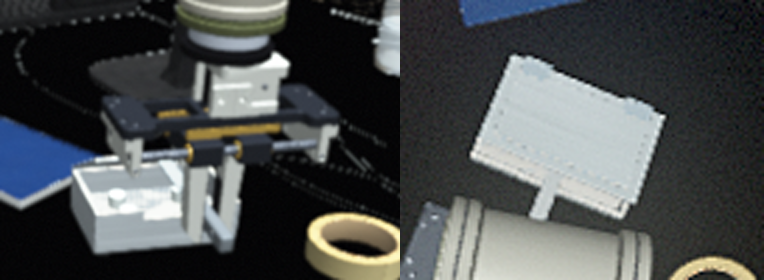

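>>> arm_command:
  increments: "1 -9 0 -13 0;1 -20 0 -23 0;1 -33 0 -32 0;1 -48 0 -37 0;1 -63 0 -40 0"

```text
t: 7.05
tool_pos: [0.539, -0.0786, 0.1344]
orientation: [0.634, 3.076, -0.0]
force: [-1.3, 0.1, -1.2]
opening: 0.0125
gripper_force: 60.0
```

>>> arm_command:
  increments: "1 -10 0 0 0;1 -20 0 1 0;1 -28 0 3 0;1 -34 0 4 0;1 -34 0 4 0"

```text
t: 7.55
tool_pos: [0.5682, -0.0913, 0.1284]
orientation: [-0.634, -3.073, -0.001]
force: [-7.0, 2.8, 2.2]
opening: 0.0126
gripper_force: 60.0
```

```bash
python3 -c "
from h import *
go(.4721,-.0501,.0525,-23.3)
im,m=snap('top','t5');a=im[190:310,300:440]
im,m=snap('scene','s5');b=im[120:290,300:500]
cv2.imwrite('pics/m5.png',np.hstack([cv2.resize(b,(400,340),interpolation=2),cv2.resize(a,(397,340),interpolation=2)]))"
```

```text
delta [104.2  -0.2  76.3] turn -0.0 | pos [ 0.5682 -0.0913  0.1284] head -23.31 F [-7.   2.8  2.2] open 0.0126 t 7.55
```

View pics/m5.png

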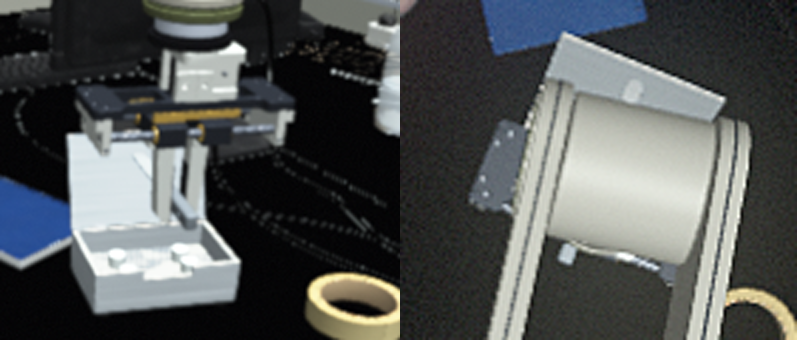

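>>> arm_command:
  increments: "1 30 0 0 0;1 70 0 0 0;1 110 0 0 0;1 120 20 -10 0;1 125 50 -15 0.03"

```text
t: 8.15
tool_pos: [0.4727, 0.0038, 0.1445]
orientation: [-0.683, -3.066, 0.001]
force: [1.8, 1.1, -0.7]
opening: 0.0125
gripper_force: 60.0
```

```bash
python3 -c "
from h import *
go(.5483,.257,.15,-31.4)"
```

```text
delta [ 39.1 261.4  -5.7] turn 0.11 | pos [0.4727 0.0038 0.1445] head -25.12 F [ 1.8  1.1 -0.7] open 0.0125 t 8.15
```

>>> arm_command:
  increments: "1 7 46 0 0.02;1 14 92 0 0.04;1 21 138 -3 0.07;1 28 184 -5 0.09;1 34 230 -6 0.11"
  grip_force: 40

```text
t: 8.65
tool_pos: [0.5411, 0.2286, 0.1508]
orientation: [0.849, 3.024, 0.0]
force: [1.4, -0.7, -0.7]
opening: 0.0127
gripper_force: 40.0
```

>>> arm_command:
  increments: "1 5 31 0 0;1 5 31 0 0;1 5 31 0 0"

```text
t: 8.95
tool_pos: [0.5524, 0.2561, 0.15]
orientation: [-0.846, -3.025, 0.001]
force: [-1.2, -0.3, -0.2]
opening: 0.0124
gripper_force: 40.0
```

```bash
python3 -c "
from h import *
go(.5483,.257,.064,-31.4)
im,m=snap('top','t6')
# cylinders
g=cv2.cvtColor(im,cv2.COLOR_BGR2GRAY)[205:290,325:415]
print(np.array2string(g[10:75:2,5:85:2],max_line_width=400,threshold=10**6))"
```

```text
delta [ 3.9 -1.2 86. ] turn 0.003 | pos [0.5524 0.2561 0.15  ] head -31.24 F [-1.2 -0.3 -0.2] open 0.0124 t 8.95
[[ 39  41  45  47  39  34  51  45  47  49  38 176 163 167 167 169 167 168 170 170 165 165 168 169 169 168 169 165 169 199 209 170  19  43  46  50  45  35  33  46]
 [ 50  42  48  41  50  41  40  53  46  47  73 173 171 169 168 170 168 169 168 168 169 168 170 168 167 167 169 166 165 170 161 187 204 215  62  36  41  38  48  39]
 [ 38  44  44  49  47  49  51  44  40  40 125 172 169 167 168 168 167 167 169 170 166 168 169 171 168 169 168 165 167 166 172 165 162 172 202 204 104  27  43  42]
 [ 47  39  45  49  43  45  44  45  44  34 225 180 171 165 164 167 169 168 167 166 169 170 167 170 169 171 168 170 167 166 164 168 167 167 165 161 186 204 168  39]
 [ 48  43  40  46  41  47  46  49  47 164 211 145 203 209 190 169 164 167 167 170 169 168 169 167 169 170 168 167 169 170 167 166 168 165 165 167 162 163 174 203]
 [ 47  46  45  48  48  39  53  56  29 229 182 196 167 129 164 221 204 128 170 172 169 168 169 169 171 167 166 173 170 172 168 166 169 166 164 168 165 166 165 165]
 [ 50  49
[... 3692 characters left out ...]
11 205 198 139  46  53  43  40  49  50  44  40]
 [ 36  38  37  43  36  40  43  48  42  52  47  50  51  52  54  45  47  54  50  47  44  46  59 143 195 221 212 207 217 138 235  31  48  54  46  44  43  48  49  50]
 [ 39  41  44  41  37  43  43  40  43  44  40  53  46  44  43  48  53  52  51  51  50  51  48  46  62  95 172 224 222 157 183  41  51  52  40  50  47  46  45  45]
 [ 34  40  38  37  39  49  43  48  49  41  44  53  50  52  47  50  49  51  43  47  50  48  47  46  51  48  52  58 155 213  68  43  43  54  48  48  41  45  44  40]
 [ 32  40  37  41  39  44  39  46  42  49  40  41  50  45  51  38  46  40  44  48  49  47  47  50  50  44  50  46  46  39  41  48  45  50  46  48  37  50  42  43]]
```

```bash
cat >> h.py <<'E'
A=np.radians(-23.3);D=np.array([np.cos(A),np.sin(A)]);N=np.array([-D[1],D[0]]);C0=np.array([.6092,-.1083])
def W(x,y): return C0+x*D+y*N
def cyl(f):
    im=cv2.imread('pics/%s.png'%f);m=robot.camera_model('top');m['rotation']=R.from_rotvec(m['rotation']).as_matrix()
    g=cv2.cvtColor(im,cv2.COLOR_BGR2GRAY);k=np.zeros_like(g);k[205:290,325:415]=g[205:290,325:415]>228
    n,l,s,c=cv2.connectedComponentsWithStats(k)
    for i in range(1,n):
        if s[i,4]>12:
            e=plane(m,c[i],.039)[0][:2]-C0;print('cyl',c[i].round(1),s[i,4],'case xy mm',(1000*np.array([e@D,e@N])).round(1))
E
python3 -c "
from h import *
cyl('t6');go(.5483,.257,.064,-31.4)"
```

```text
cyl [358.4 239.2] 31 case xy mm [14.3 35.2]
cyl [383.3 249.4] 29 case xy mm [ 13.9 -34.4]
cyl [354.5 251.4] 31 case xy mm [-19.   32.9]
cyl [379.6 259. ] 30 case xy mm [-12.8 -34.6]
delta [ 4.3 -0.5 86.1] turn 0.002 | pos [0.5523 0.2552 0.1501] head -31.3 F [-0.2 -0.5 -2.1] open 0.0128 t 9.0
```

>>> arm_command:
  increments: "1 4 -1 40 0;1 4 -1 75 0;1 4 -1 86 0;1 4 -1 86 0;1 4 -1 86 0"
  grip_force: 15

```text
t: 9.5
tool_pos: [0.5497, 0.2565, 0.0664]
orientation: [0.849, 3.023, 0.001]
force: [-0.5, -0.2, -0.4]
opening: 0.0128
gripper_force: 15.0
```

```bash
python3 -c "
from h import *
go(.5483,.257,.048,-31.4)"
```

```text
delta [ 1.5 -0.3 18.4] turn 0.0 | pos [0.5497 0.2565 0.0664] head -31.37 F [-0.5 -0.2 -0.4] open 0.0128 t 9.5
```

>>> arm_command:
  increments: "1 1 0 4 0;1 1 0 8 0;1 1 0 11 0;1 1 0 14 0;1 1 0 14 0"

```text
t: 10.0
tool_pos: [0.5482, 0.2574, 0.0508]
orientation: [0.848, 3.024, 0.0]
force: [0.6, -0.9, -1.3]
opening: 0.0129
gripper_force: 15.0
```

```bash
python3 -c "
from h import *
go(.5483,.257,.045,-31.4)"
```

```text
delta [-0.3 -0.3  5.8] turn 0.001 | pos [0.5482 0.2574 0.0508] head -31.33 F [ 0.6 -0.9 -1.3] open 0.0129 t 10.0
```

>>> arm_command:
  increments: "1 0 0 2 0;1 0 0 4 0;1 0 0 5 0;1 0 0 6 0"

```text
t: 10.4
tool_pos: [0.5485, 0.2572, 0.0452]
orientation: [0.848, 3.024, 0.001]
force: [2.5, -0.9, 4.8]
opening: 0.0129
gripper_force: 15.0
```

```bash
python3 -c "
from h import *
go(.5483,.257,.045,-31.4)
im,m=snap('scene','s7'); im2,mt=snap('top','t7')
# predicted pixels in scene of tail top/bottom & tip for a few tilts
h=np.radians(-31.4);d=np.array([np.cos(h),np.sin(h),0]);u=np.array([0,0,1.]);P=robot.read_state()['tool_pos']-[0,0,.006]
for a in [0,5,10,17]:
  r=np.radians(a);f=d*np.cos(r)-u*np.sin(r);w=d*np.sin(r)+u*np.cos(r)
  print(a,proj(m,[P-.05*f-.008*w,P-.05*f+.008*w,P+.12*f]).round(1).tolist(),proj(mt,[P+.12*f,P-.05*f]).round(1).tolist())
"
```

```text
delta [ 0.1 -0.3  0.2] turn 0.001 | pos [0.5485 0.2572 0.0452] head -31.34 F [ 2.5 -0.9  4.8] open 0.0129 t 10.4
0 [[224.1, 346.6], [223.3, 338.1], [233.5, 281.6]] [[251.9, 235.9], [218.5, 292.4]]
5 [[223.9, 344.5], [223.1, 335.5], [233.8, 286.7]] [[252.4, 236.5], [218.2, 292.3]]
10 [[223.6, 342.2], [223.0, 332.6], [234.1, 291.9]] [[252.6, 237.3], [218.0, 292.1]]
17 [[223.4, 338.8], [222.9, 328.6], [234.5, 299.4]] [[252.7, 239.0], [217.8, 291.6]]
```

```bash
python3 -c "
import cv2,numpy as np
g=cv2.cvtColor(cv2.imread('pics/s7.png'),6)
for r in range(270,356,3): print(r,g[r,200:252:2])
t=cv2.cvtColor(cv2.imread('pics/t7.png'),6)
for r in range(232,246): print(r,t[r,238:262])
"
```

```text
270 [ 67  66  66  63  68 174 189 189 187 189 187 188 189 188 188 188 187 187
 188 189 182 179 181 180 181 126]
273 [47 46 45 46 43 55 57 55 57 83 81 69 68 67 67 66 64 56 58 56 45 40 41 41
 40 37]
276 [33 33 33 33 32 33 32 32 33 32 32 32 32 33 31 32 39 41 42 41 42 40 47 49
 48 48]
279 [122 122 121 115 125 128 129 128 129 122 133 138 136 137 136 128 130 129
 130 130 129 129 130 131 130 131]
282 [126 126 127 125 125 125 125 124 124 111 123 230 228 230 171  82  77  77
  77  77  78  76  72  68  46  34]
285 [ 62  61  61  61  60  61  61  60  74  60 118 230 227 230 126  57  60  59
  61  60  60  59  59  89  86  18]
288 [ 63  64  66  66  66  65  66  64 101 140 145 178 177 156  76  62  59  58
  59  60  60  59  53 122 161 157]
291 [ 35  34  34  34  34  34  33  32  81 145 139 139 132 124  50  32  33  33
  34  34  33  34  31  85 108  91]
294 [ 34  34  34  34  34  34  34  32  65 120 120  52  22  29  39  34  34  34
  34  34  33  34  33  45  62   7]
297 [ 33  34  33  35  34  32  32  32  35 160 151  65  16  17  29  32  33  31
  31  30  31  34  31  30   8   5]
300 [ 69  55  31  22  28 145 168 167 168 1
[... 2808 characters left out ...]
  81  74  74  71  68  70 121 207 200 197 204 203  68  34
  41  42  49  43  39  46]
240 [ 48  40  55  49  53  54  52  43  42  72 165 202 195 192 203 204  46  42
  39  46  48  37  38  48]
241 [ 43  53  39  52  52  51  37  39  48 131 204 202 198 195 202 173  26  46
  37  47  45  52  39  42]
242 [ 51  47  48  46  45  53  38  31  99 202 206 200 202 209 220  89  35  39
  40  40  46  46  38  47]
243 [ 45  45  45  46  51  40  26  76 170 211 202 200 205 210 147  19  38  45
  45  40  38  46  40  49]
244 [ 48  51  50  52  48  43  44 127 206 204 200 201 206 180  24  28  46  45
  40  39  45  36  38  42]
245 [ 46  48  51  47  38  38 109 215 205 202 202 209 219  94  31  30  45  44
  43  43  39  46  41  37]
```

>>> arm_command:
  increments: "1 0 0 1 0;1 0 0 2 0;1 0 0 2.5 0;1 0 0 2.5 0"

```text
t: 10.9
tool_pos: [0.5481, 0.2574, 0.0423]
orientation: [0.848, 3.025, 0.0]
force: [3.8, -0.4, 3.4]
opening: 0.0127
gripper_force: 15.0
```

```bash
cat > tilt.py <<'E'
from h import *
import sys
def tilt(f):
  im,m=snap('scene',f); g=cv2.cvtColor(im,6)
  s=robot.read_state();M=R.from_rotvec(s['orientation']).as_matrix()
  d=-M[:,0]*[1,1,0];u=np.array([0,0,1.]);P=s['tool_pos']-[0,0,.006]
  for a in [0,5,10,15,20]:
    r=np.radians(a);f=d*np.cos(r)-u*np.sin(r);w=d*np.sin(r)+u*np.cos(r)
    p=proj(m,[P-.05*f-.008*w,P-.05*f+.008*w,P+.12*f]).round(1);print(a,p.tolist())
  c=int(round(p[0][0]));r0=int(p[1][1])-6
  print('col',c,'row',r0,g[r0:r0+32,c-1:c+2].mean(1).round().astype(int))
tilt(sys.argv[1])
E
python3 tilt.py s8; python3 -c "
from h import *
go(.5483,.257,.045,-31.4)"
```

```text
0 [[224.4, 348.2], [223.5, 339.8], [233.5, 283.1]]
5 [[224.1, 346.1], [223.4, 337.1], [233.9, 288.1]]
10 [[223.9, 343.8], [223.2, 334.3], [234.2, 293.3]]
15 [[223.7, 341.4], [223.1, 331.4], [234.4, 298.6]]
20 [[223.5, 338.8], [223.1, 328.4], [234.7, 304.1]]
col 224 row 322 [130 144 159 169 172 174 181 202 197 167 154 150 148 145 143 133  96 125
 235 254 255 248 213 194 194 194 193 193 191 192 216 249]
delta [-0.4 -0.2 -2.7] turn 0.001 | pos [0.5481 0.2574 0.0423] head -31.33 F [ 3.8 -1.4  2.7] open 0.0129 t 10.95
```

>>> arm_command:
  increments: "1 0 0 0 0;1 0 0 -5 0;1 0 0 -40 0;1 0 0 -85 0;1 0 0 -100 0"
  grip_force: 50

```text
t: 11.45
tool_pos: [0.549, 0.2583, 0.1466]
orientation: [0.847, 3.022, 0.005]
force: [1.3, 0.2, 0.6]
opening: 0.0129
gripper_force: 50.0
```

```bash
cat >> h.py <<'E'
def tip(x,y,zt,phi,al=17.5):
    a=np.radians(phi);L=.12*np.cos(np.radians(al))
    p=W(x/1000-L*np.cos(a),y/1000-L*np.sin(a)); print('tip',x,y,zt,phi,end=': ')
    go(p[0],p[1],zt/1000+.12*np.sin(np.radians(al))+.006,-23.3+phi)
E
python3 tilt.py s9;python3 -c "
from h import *
tip(-80,0,75,0); tip(8,14,75,8)"
```

```text
0 [[217.4, 288.8], [216.5, 279.1], [228.4, 230.4]]
5 [[217.1, 286.4], [216.3, 276.1], [228.8, 236.0]]
10 [[216.8, 283.8], [216.1, 273.0], [229.2, 241.7]]
15 [[216.6, 281.0], [216.0, 269.8], [229.5, 247.6]]
20 [[216.4, 278.0], [215.9, 266.6], [229.7, 253.5]]
col 216 row 260 [103 106 111 119 132 152 166 172 180 192 181 158 147 145 143 140 137 133
 129 145 170 201 234 239 235 231 227 222 212 177 107  45]
tip -80 0 75 0: delta [ -48.8 -309.8   29.3] turn -0.14 | pos [0.5497 0.2585 0.1478] head -31.31 F [1.8 1.3 2.3] open 0.0129 t 11.5
tip 8 14 75 8: delta [-137.3 -299.3   29.6] turn -0.279 | pos [0.5497 0.2585 0.1478] head -31.31 F [1.8 1.3 2.3] open 0.0129 t 11.5
```

>>> arm_command:
  increments: "1 -10 -48 0 -0.05;1 -20 -96 0 -0.1;1 -30 -144 0 -0.15;1 -40 -192 0 -0.2;1 -50 -240 0 -0.28"

```text
t: 12.0
tool_pos: [0.4633, 0.0252, 0.1401]
orientation: [-0.413, -3.111, -0.0]
force: [1.5, -0.7, -0.1]
opening: 0.0128
gripper_force: 50.0
```

```bash
python3 -c "
from h import *
tip(8,14,60,8,16.5)"
```

```text
tip 8 14 60 8: delta [-70.6 -77.7  39.8] turn 0.003 | pos [0.4633 0.0252 0.1401] head -15.11 F [ 1.5 -0.7 -0.1] open 0.0128 t 12.0
```

>>> arm_command:
  increments: "1 -30 -40 0 0;1 -60 -70 10 0;1 -71 -78 30 0;1 -71 -78 40 0;1 -71 -78 40 0"

```text
t: 12.5
tool_pos: [0.5107, -0.0666, 0.0986]
orientation: [-0.418, -3.107, -0.002]
force: [-0.8, 1.2, -0.9]
opening: 0.0125
gripper_force: 50.0
```

```bash
python3 -c "
from h import *
tip(8,14,36,8,16.5)
im,m=snap('top','t10');cyl('t10')"
```

```text
tip 8 14 36 8: delta [-0.9 -1.5 22.6] turn -0.0 | pos [ 0.5107 -0.0666  0.0986] head -15.31 F [-0.8  1.2 -0.9] open 0.0125 t 12.5
cyl [358.3 239.3] 31 case xy mm [14.1 35.3]
cyl [383.2 249.3] 30 case xy mm [ 14.  -34.1]
cyl [354.5 251.4] 31 case xy mm [-19.   32.9]
cyl [379.6 258.9] 29 case xy mm [-12.5 -34.5]
```

>>> arm_command:
  increments: "1 -1 -1 10 0;1 -1 -1 20 0;1 -1 -1 24 0;1 -1 -1 26 0;1 -1 -1 26 0"

```text
t: 13.05
tool_pos: [0.5142, -0.0686, 0.076]
orientation: [-0.417, -3.113, -0.0]
force: [-0.1, 0.2, -0.3]
opening: 0.0129
gripper_force: 50.0
```

>>> arm_command:
  increments: "1 0 0 1.5 0;1 0 0 1.5 0;1 0 0 3 0;1 0 0 3 0"

```text
t: 13.45
tool_pos: [0.5144, -0.0689, 0.0732]
orientation: [-0.418, -3.114, 0.0]
force: [-0.7, -0.3, -0.8]
opening: 0.0129
gripper_force: 50.0
```

>>> arm_command:
  increments: "1 0 0 1.5 0;1 0 0 1.5 0;1 0 0 3 0;1 0 0 3 0"

```text
t: 13.85
tool_pos: [0.5143, -0.0689, 0.07]
orientation: [-0.418, -3.113, -0.0]
force: [0.0, -0.1, -0.9]
opening: 0.0126
gripper_force: 50.0
```

>>> arm_command:
  increments: "1 0 0 1 0;1 0 0 1 0;1 0 0 2 0;1 0 0 2 0"

```text
t: 14.25
tool_pos: [0.5144, -0.0689, 0.0681]
orientation: [-0.418, -3.114, -0.0]
force: [-0.5, 0.2, -1.1]
opening: 0.0125
gripper_force: 50.0
```

```bash
python3 -c "
from h import *
tip(8,30,28,19,16.5);tip(8,48,28,29,16.5)"
```

```text
tip 8 30 28 19: delta [-1.  -6.4  0.1] turn -0.192 | pos [ 0.5144 -0.0689  0.0681] head -15.29 F [-0.5  0.2 -1.1] open 0.0125 t 14.25
tip 8 48 28 29: delta [-9.1 -7.8  0.1] turn -0.366 | pos [ 0.5144 -0.0689  0.0681] head -15.29 F [-0.5  0.2 -1.1] open 0.0125 t 14.25
```

>>> arm_command:
  increments: "1 0 -3 0 -0.1;1 -1 -6 0 -0.19;1 -5 -7 0 -0.28;1 -9 -8 0 -0.366;1 -9 -8 0 -0.366"

```text
t: 14.75
tool_pos: [0.521, -0.0801, 0.0682]
orientation: [0.16, -3.137, 0.002]
force: [-0.1, -3.8, -1.8]
opening: 0.0128
gripper_force: 50.1
```

```bash
python3 -c "
from h import *
im,m=snap('top','t11');cyl('t11');tip(8,48,28,29,16.5)"
```

```text
cyl [355.4 235.6] 30 case xy mm [20.  45.9]
cyl [383.2 249.3] 30 case xy mm [ 14.  -34.1]
tip 8 48 28 29: delta [-0.2  1.   0.1] turn -0.0 | pos [ 0.5209 -0.0799  0.0682] head 5.68 F [-1.4 -4.4 -1.3] open 0.0127 t 14.8
```

```bash
python3 -c "
from h import *
tip(6,55,28,37,16.5)"
```

```text
tip 6 55 28 37: delta [-3.  -7.9  0.1] turn -0.14 | pos [ 0.5209 -0.0799  0.0682] head 5.68 F [-1.4 -4.4 -1.3] open 0.0127 t 14.8
```

Then sweep back to the start and look.

>>> arm_command:
  increments: "1 -1 -4 0 -0.06;1 -3 -8 0 -0.14;1 -3 -8 0 -0.14;1 4 -1 0 0;1 9 8 0 0.14"

```text
t: 15.3
tool_pos: [0.5113, -0.072, 0.0684]
orientation: [0.076, 3.14, 0.0]
force: [0.2, -0.4, -0.7]
opening: 0.0129
gripper_force: 50.0
```

>>> arm_command:
  increments: "1 0 0 0 0.11;1 0 0 0 0.22;1 0 0 0 0.22"

```text
t: 15.6
tool_pos: [0.5112, -0.0715, 0.0683]
orientation: [0.412, 3.114, 0.001]
force: [-1.2, 0.2, -0.6]
opening: 0.0125
gripper_force: 50.0
```

```bash
python3 -c "
from h import *
im,m=snap('top','t12');cyl('t12');tip(8,-14,28,-8,16.5)"; python3 tilt.py s12
```

```text
cyl [355.5 235.6] 30 case xy mm [20.1 45.6]
cyl [383.2 249.3] 30 case xy mm [ 14.  -34.1]
cyl [346.4 250.5] 30 case xy mm [-24.5  53.2]
cyl [379.6 259. ] 30 case xy mm [-12.8 -34.6]
tip 8 -14 28 -8: delta [0.4 7.2 0.2] turn 0.287 | pos [ 0.5112 -0.0716  0.0682] head -14.84 F [ 0.8 -0.8 -0.6] open 0.0126 t 15.65
0 [[409.2, 278.9], [410.2, 271.2], [367.8, 234.7]]
5 [[409.7, 276.9], [410.2, 268.9], [367.6, 239.2]]
10 [[410.0, 274.9], [410.1, 266.5], [367.6, 243.9]]
15 [[410.2, 272.7], [409.9, 264.0], [367.7, 248.7]]
20 [[410.2, 270.4], [409.6, 261.5], [368.1, 253.6]]
col 410 row 255 [190 183 181 179 181 179 172 178 188 175 158 150 148 145 139 115  69  28
   9   6   4   5   4   4   6   5   3   6   5   5   4   5]
```

```bash
python3 -c "
from h import *
tip(14,-12,30,-6,16.5);tip(14,-30,30,-19,16.5);tip(14,-54,30,-33,16.5)"
```

```text
tip 14 -12 30 -6: delta [-4.7  4.5 -1.9] turn 0.253 | pos [ 0.5112 -0.0717  0.0682] head -14.78 F [ 0.3  1.1 -0.7] open 0.0126 t 15.7
tip 14 -30 30 -19: delta [-11.4  11.   -1.9] turn 0.48 | pos [ 0.5112 -0.0717  0.0682] head -14.78 F [ 0.3  1.1 -0.7] open 0.0126 t 15.7
tip 14 -54 30 -33: delta [-23.8  10.4  -1.9] turn 0.725 | pos [ 0.5112 -0.0717  0.0682] head -14.78 F [ 0.3  1.1 -0.7] open 0.0126 t 15.7
```

>>> arm_command:
  increments: "1 -3 3 -2 0.13;1 -5 5 -2 0.25;1 -8 8 -2 0.37;1 -11 11 -2 0.48;1 -18 11 -2 0.6"

```text
t: 16.2
tool_pos: [0.5314, -0.0654, 0.0701]
orientation: [-1.313, -2.854, -0.0]
force: [-0.3, 0.1, -1.0]
opening: 0.0127
gripper_force: 50.0
```

```bash
python3 -c "
from h import *
tip(14,-54,30,-33,16.5);tip(14,-14,30,-6,16.5)"
```

```text
tip 14 -54 30 -33: delta [-5.3  2.6  0. ] turn 0.12 | pos [ 0.5314 -0.0654  0.0701] head -49.41 F [-0.3  0.1 -1. ] open 0.0127 t 16.2
tip 14 -14 30 -6: delta [  6.2 -14.8   0. ] turn -0.351 | pos [ 0.5314 -0.0654  0.0701] head -49.41 F [-0.3  0.1 -1. ] open 0.0127 t 16.2
```

>>> arm_command:
  increments: "1 -5 3 0 0.12;1 -5 3 0 0.12;1 0 -5 0 0;1 2 -11 0 -0.12;1 6 -15 0 -0.25"

```text
t: 16.7
tool_pos: [0.5157, -0.0714, 0.0702]
orientation: [-0.929, -3.001, 0.001]
force: [-0.7, 0.1, -0.7]
opening: 0.0124
gripper_force: 50.0
```

>>> arm_command:
  increments: "1 0 0 0 -0.1;1 0 0 0 -0.1"

```text
t: 16.9
tool_pos: [0.5158, -0.0713, 0.0702]
orientation: [-0.784, -3.042, 0.0]
force: [0.5, 0.5, -0.3]
opening: 0.0126
gripper_force: 50.0
```

```bash
python3 -c "
from h import *
im,m=snap('top','t13');cyl('t13');tip(20,14,32,8,16.5);tip(20,52,32,28,16.5)"
```

```text
cyl [355.5 235.6] 30 case xy mm [20.1 45.6]
cyl [346.7 249.8] 22 case xy mm [-22.6  53. ]
cyl [393.5 250.6] 30 case xy mm [ 20.9 -60.2]
cyl [385.6 261.1] 14 case xy mm [-12.2 -51. ]
tip 20 14 32 8: delta [-6.2  1.5 -1.8] turn -0.242 | pos [ 0.516  -0.0712  0.0703] head -29.19 F [ 0.3 -0.3 -1.6] open 0.0128 t 16.95
tip 20 52 32 28: delta [-18.5   2.7  -1.8] turn -0.591 | pos [ 0.516  -0.0712  0.0703] head -29.19 F [ 0.3 -0.3 -1.6] open 0.0128 t 16.95
```

>>> arm_command:
  increments: "1 -3 1 -1 -0.12;1 -6 1.5 -1.5 -0.24;1 -12 2 -1.5 -0.36;1 -15 2.5 -1.5 -0.48;1 -18 3 -1.5 -0.59"

```text
t: 17.45
tool_pos: [0.5332, -0.0779, 0.0717]
orientation: [0.13, -3.138, 0.001]
force: [-5.5, -7.5, 1.5]
opening: 0.0128
gripper_force: 51.1
```

>>> arm_command:
  increments: "1 0 0 0 0;1 3 0 0 0.12;1 6 0 0 0.24;1 6 0 0 0.36;1 6 0 0 0.36"

```text
t: 17.95
tool_pos: [0.5273, -0.0779, 0.0717]
orientation: [-0.444, -3.11, 0.0]
force: [-0.7, 0.0, -0.3]
opening: 0.0129
gripper_force: 50.0
```

```bash
python3 -c "
from h import *
im,m=snap('top','t14');cyl('t14');tip(0,0,80,0,16.5)"
```

```text
cyl [349.6 233.5] 31 case xy mm [19.5 61.8]
cyl [393.5 250.6] 30 case xy mm [ 20.9 -60.2]
tip 0 0 80 0: delta [ 27.1   7.9 -48.3] turn 0.128 | pos [ 0.5274 -0.0779  0.0718] head -15.97 F [-0.  -0.  -0.3] open 0.0126 t 18.0
```

>>> arm_command:
  increments: "1 0 0 -20 0;1 2 0 -50 0;1 20 4 -80 0.06;1 50 8 -85 0.12;1 80 12 -85 0.12"

```text
t: 18.5
tool_pos: [0.4544, -0.0441, 0.1587]
orientation: [0.623, 3.076, -0.0]
force: [-0.6, 0.3, -0.9]
opening: 0.013
gripper_force: 50.0
```

```bash
python3 tilt.py s15;python3 -c "
from h import *
im,m=snap('top','t15');cyl('t15');go(.4997,.306,.15,-31)"
```

```text
0 [[425.8, 254.4], [427.1, 245.4], [388.8, 207.6]]
5 [[426.3, 252.1], [427.2, 242.7], [388.4, 212.8]]
10 [[426.7, 249.7], [427.2, 239.9], [388.1, 218.1]]
15 [[427.0, 247.1], [427.1, 237.1], [388.1, 223.5]]
20 [[427.2, 244.4], [426.9, 234.2], [388.2, 229.0]]
col 427 row 228 [187 187 188 189 186 191 182 163 152 148 146 143 137 118  79  36  10   5
   4   5   5   5   5   4   5   5   5   5   3   5   3   4]
cyl [349.6 233.5] 31 case xy mm [19.5 61.8]
cyl [346.4 250.5] 30 case xy mm [-24.5  53.2]
cyl [393.5 250.6] 30 case xy mm [ 20.9 -60.2]
cyl [385.5 262.5] 32 case xy mm [-15.5 -52.1]
delta [ 90.2 340.5   6.5] turn 0.145 | pos [ 0.4514 -0.0429  0.1564] head -22.72 F [ 0.4  0.1 -1.2] open 0.0127 t 18.6
```

>>> arm_command:
  increments: "1 12 48 0 0.03;1 25 96 0 0.06;1 38 144 0 0.09;1 51 192 0 0.11;1 63 240 0 0.124"

```text
t: 19.1
tool_pos: [0.49, 0.2036, 0.1568]
orientation: [0.811, 3.034, 0.0]
force: [1.4, -0.6, -0.4]
opening: 0.0121
gripper_force: 50.0
```

```bash
python3 -c "
from h import *
go(.4997,.3050,.12,-30.2)"
```

```text
delta [42.3 92.7 36.9] turn 0.005 | pos [0.49   0.2036 0.1568] head -29.94 F [ 1.4 -0.6 -0.4] open 0.0121 t 19.1
```

>>> arm_command:
  increments: "1 20 46 0 0.005;1 42 90 0 0.005;1 42 93 20 0.005;1 42 93 37 0.005;1 42 93 37 0.005"

```text
t: 19.6
tool_pos: [0.4981, 0.3027, 0.1163]
orientation: [-0.816, -3.03, 0.006]
force: [-1.8, -0.0, -1.6]
opening: 0.0126
gripper_force: 50.0
```

```bash
python3 -c "
from h import *
go(.4997,.3050,.055,-30.2)"
```

```text
delta [-0.4  3.1 61.3] turn 0.001 | pos [0.4981 0.3027 0.1163] head -30.15 F [-1.8 -0.  -1.6] open 0.0126 t 19.6
```

>>> arm_command:
  increments: "1 0 0 0 0;1 0 0 0 0;1 0 0 0 0"
  grip_force: 20

```text
t: 19.9
tool_pos: [0.5007, 0.303, 0.1212]
orientation: [0.822, 3.03, 0.002]
force: [0.0, -0.2, -0.5]
opening: 0.0125
gripper_force: 20.0
```

```bash
python3 -c "
from h import *
go(.4997,.3050,.055,-30.2)"
```

```text
delta [ 2.   1.1 66.2] turn -0.003 | pos [0.5007 0.303  0.1212] head -30.37 F [ 0.  -0.2 -0.5] open 0.0125 t 19.9
```

>>> arm_command:
  increments: "1 2 1.5 30 0;1 2 1.5 55 0;1 2 1.5 64 0;1 2 1.5 66 0;1 2 1.5 66 0"

```text
t: 20.4
tool_pos: [0.4994, 0.3054, 0.0548]
orientation: [0.823, 3.031, 0.001]
force: [-0.4, 0.3, -0.1]
opening: 0.0127
gripper_force: 20.0
```

>>> arm_command:
  increments: "1 0 0 3 0;1 0 0 6 0;1 0 0 8 0;1 0 0 10 0;1 0 0 10 0"
  grip_force: 15

```text
t: 20.9
tool_pos: [0.4991, 0.3055, 0.0439]
orientation: [0.822, 3.031, 0.001]
force: [0.2, 2.3, 1.9]
opening: 0.0126
gripper_force: 15.0
```

```bash
python3 tilt.py s16;python3 -c "
from h import *
go(.4997,.3050,.040,-30.2)"
```

```text
0 [[208.6, 379.3], [207.5, 370.5], [219.5, 303.8]]
5 [[208.3, 377.2], [207.3, 367.7], [220.0, 309.0]]
10 [[208.0, 374.8], [207.1, 364.7], [220.4, 314.5]]
15 [[207.7, 372.3], [207.0, 361.5], [220.7, 320.2]]
20 [[207.4, 369.5], [206.9, 358.3], [221.0, 326.1]]
col 207 row 352 [140 156 170 171 174 174 178 180 179 179 184 193 195 176 145 133 132 130
 132 139 179 245 255 255 254 255 250 218 195 194 195 194]
delta [-0.8 -0.1  4. ] turn -0.003 | pos [0.4991 0.3055 0.044 ] head -30.35 F [0.9 1.4 1.8] open 0.0128 t 20.95
```

>>> arm_command:
  increments: "1 0 0 1 0;1 0 0 2 0;1 0 0 3 0;1 0 0 4 0;1 0 0 4 0"

```text
t: 21.45
tool_pos: [0.4985, 0.3052, 0.0395]
orientation: [-0.822, -3.032, 0.0]
force: [-0.3, 1.5, 2.1]
opening: 0.013
gripper_force: 15.0
```

```bash
python3 tilt.py s17;python3 -c "
from h import *
go(.4997,.3050,.040,-30.2)"
```

```text
0 [[209.3, 381.9], [208.2, 373.2], [220.0, 306.1]]
5 [[208.9, 379.8], [208.0, 370.3], [220.5, 311.3]]
10 [[208.6, 377.4], [207.8, 367.3], [220.9, 316.8]]
15 [[208.3, 374.9], [207.6, 364.2], [221.2, 322.4]]
20 [[208.1, 372.1], [207.5, 361.0], [221.5, 328.3]]
col 208 row 355 [148 159 162 167 172 179 181 181 180 182 184 187 189 192 196 183 149 124
 118 118 121 136 160 186 196 195 195 195 194 194 193 192]
delta [-1.1  0.4 -0.5] turn -0.003 | pos [0.4986 0.3052 0.0395] head -30.35 F [0.  1.1 2. ] open 0.013 t 21.5
```

>>> arm_command:
  increments: "1 0 0 1 0;1 0 0 2 0;1 0 0 3 0;1 0 0 3 0"
  grip_force: 5

```text
t: 21.9
tool_pos: [0.4987, 0.305, 0.0367]
orientation: [-0.823, -3.032, 0.001]
force: [-1.5, -0.9, 4.1]
opening: 0.0136
gripper_force: 5.0
```

```bash
python3 tilt.py s18
```

```text
0 [[209.6, 383.3], [208.5, 374.6], [220.2, 307.4]]
5 [[209.2, 381.2], [208.3, 371.7], [220.7, 312.6]]
10 [[208.9, 378.9], [208.1, 368.8], [221.1, 318.0]]
15 [[208.7, 376.3], [207.9, 365.6], [221.5, 323.7]]
20 [[208.4, 373.6], [207.8, 362.4], [221.8, 329.5]]
col 208 row 356 [135 151 167 174 174 172 174 177 183 184 184 182 183 188 193 196 192 174
 139 124 124 124 122 127 158 185 194 195 194 194 192 196]
```

>>> arm_command:
  increments: "0.8 0 0 0 0;0.8 0 0 0 0;0.8 0 0 0 0;0.7 0 0 0 0;0.7 0 0 0 0"

```text
t: 22.45
tool_pos: [0.4987, 0.3052, 0.0367]
orientation: [-0.823, -3.032, 0.0]
force: [-0.1, -0.1, -0.7]
opening: 0.0271
gripper_force: 0.0
```

```bash
python3 tilt.py s19
```

```text
0 [[209.4, 383.3], [208.3, 374.6], [220.1, 307.4]]
5 [[209.0, 381.2], [208.1, 371.8], [220.5, 312.6]]
10 [[208.7, 378.9], [207.9, 368.8], [220.9, 318.1]]
15 [[208.4, 376.4], [207.7, 365.7], [221.3, 323.7]]
20 [[208.2, 373.6], [207.6, 362.5], [221.6, 329.5]]
col 208 row 356 [238 235 235 231 220 209 195 192 200 200 200 198 194 194 197 197 193 172
 140 124 124 124 121 127 157 185 194 195 194 193 192 196]
```

>>> arm_command:
  increments: "0.4 0 0 0 0;0.4 0 0 0 0;0.4 0 0 -20 0;0.4 0 0 -60 0;0.4 0 0 -110 0"

```text
t: 23.0
tool_pos: [0.4969, 0.3043, 0.1454]
orientation: [-0.821, -3.028, 0.006]
force: [0.8, 0.0, 0.1]
opening: 0.0555
gripper_force: 0.0
```

>>> arm_command:
  increments: "0.4 0 0 -40 0;0.4 20 0 -80 0;0.4 60 0 -80 0;0.4 100 0 -80 0;0.4 100 0 -80 0"

```text
t: 23.5
tool_pos: [0.4093, 0.358, 0.2274]
orientation: [-0.817, -3.033, -0.002]
force: [0.8, -1.1, -0.4]
opening: 0.0558
gripper_force: 0.0
```

```bash
python3 -c "
from h import *
im,m=snap('top','t20');cyl('t20');go(.4,.35,.2)
a=cv2.imread('pics/top0.png').astype(int);g=cv2.absdiff(im,cv2.imread('pics/top0.png')).max(2)
for n,(x0,y0,x1,y1) in dict(rest=(185,250,245,325),tape=(398,285,447,336),timer=(240,190,272,226),bottle=(270,150,312,200)).items(): print(n,(g[y0:y1,x0:x1]>50).sum())
print('spat bright',[(r,np.where(im[r,215:245].max(1)>110)[0][[0,-1]]+215) for r in range(254,275,4)], [(r,np.where(a[r,215:245].max(1)>110)[0][[0,-1]]+215) for r in range(254,275,4) if (a[r,215:245].max(1)>110).any()])
print(np.argwhere(g[250:325,185:245]>50)[::6].tolist())"
```

```text
cyl [349.6 233.6] 30 case xy mm [19.3 61.6]
cyl [346.4 250.5] 30 case xy mm [-24.5  53.2]
cyl [393.5 250.6] 30 case xy mm [ 20.9 -60.2]
cyl [385.4 262.6] 30 case xy mm [-16.  -51.9]
delta [  6.  -11.5  27.1] turn 0 | pos [0.4109 0.3569 0.2271] head -30.17 F [-0.4 -0.3 -0.5] open 0.0556 t 23.55
rest 41
tape 0
timer 0
bottle 0
spat bright [(254, array([231, 232])), (258, array([229, 234])), (262, array([226, 232])), (266, array([224, 229])), (270, array([222, 227])), (274, array([215, 225]))] [(254, array([232, 232])), (258, array([229, 234])), (262, array([227, 232])), (266, array([224, 230])), (270, array([222, 227])), (274, array([215, 225]))]
[[4, 46], [9, 43], [12, 41], [16, 39], [21, 36], [30, 37], [42, 30]]
```

```bash
python3 -c "
from h import *
print(robot.close_job())"
```

```text
the job is handed in; nothing more can be done
None
```

The job is handed in at about 23.6 s of the 64 s allowed. The cover is open against its back stop, and all four cylinders have moved 18–32 mm and are still in the case. The spatula lies back in its rest, and the tape, timer and bottle look unmoved in the top view.

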